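Clamp a specimen jar in the ratchet vise

ROBOT

A 6-joint arm with a two-finger parallel gripper is mounted at the origin on the work surface. World frame = base frame: x ahead of the robot, y to its left, z up, the work surface at z = 0. Lengths are in m, angles in rad, forces in N, time in s.
With the tool pointing down it reaches from about 0.325 to 0.9 m from the base axis. Payload 6.1 kg.
Tool frame: the origin (TCP) lies at the very end of the fingers, on their centre line; the grasp point (between the pads) lies arm.hold_point_z behind it (arm.hold_point_z is the distance from the TCP to the grasp point, in m); z points along the fingers, y is the line along which they close (so a half turn about z gives the same grasp; the last joint's range is limited). The gripper opens to 85 mm and grips with 20 to 120 N. Pads are 22 mm wide; open, the fingers measure 114 mm over their backs; the gripper's body (76 mm by 85 mm) begins 54 mm behind the grasp point. The pads swing forward as they close: fully open they stand 13 mm farther back than shut.
Start: joints at [1.083, 0.22, 1.526, -0, 1.395, -0.126], TCP at [0.221, 0.585, 0.231] pointing down, gripper open.
Joint ranges: [-2.98, 2.98], [-0.91, 2.08], [0.09, 2.57], [-1.24, 4.39], [0.2, 2.65], [-2.68, 2.68]. Speed limits (rad/s): [2.57, 2.57, 3.01, 3.14, 3.14, 3.14].

INTERFACE

Orientations are given as a 3x3 rotation matrix whose columns are the frame's x, y, z axes.
In Python, from cell import arm, get_state, grab_frame, spotter gives the robot as it stands. Calls block until the motion is done:
- arm.move_pose(position, orientation): joint-space move of the TCP to a pose.
- arm.movel(position, ori=None, velocity=0.15, stop_force=None): straight line of the TCP; ori=None keeps the orientation; velocity is the mean speed in m/s. With stop_force (N) it stops when the force on the tool has changed by that much, and returns True; else False.
- arm.goto_joints(angles): joint-space move.
- arm.move_gripper(opening, force=None): finger opening in m; force is the grip in N (None keeps the last); returns when the fingers have stopped.
- arm.pause(seconds).
- arm.inverse_kinematics(position, orientation): joint angles nearest the present ones, or None.
- get_state(): the state.
- grab_frame(name): name is "scene" or "top" or "wrist"; returns a dict with "image" (400x640x3 uint8, red, green, blue), "mtx" (3x3 intrinsics, pixels), "world_from_camera" (4x4, takes a point from camera to world coordinates). Camera axes: x right, y down, z forward; pixel columns grow to the right and rows downward; lengths in m; the calibration is good to about 2 mm. A picture is of the moment at which its call begins. There is no depth.
A pose or a line that the arm cannot do raises arm.Unreachable and nothing moves.
- arm.close_job(): hands the job in; it is judged then, once.
Trained networks look in a picture, given as the dict that the camera call returned (one of the last four; its "shot" number tells which), for a name from the list of things; names that differ only in an ending like _2 or _b are one class to them, and where a whole thing is asked for, a point or a joint stands for the part that bears it (a point fixed in the world has none). Each returns a list of dicts, best first, with "score" (0 to 1); they miss things now and then, are a little off and sometimes report something else, mostly with a low value. They report only what shows in the picture. A call takes as long as a camera call.
- spotter.search_frame(picture, query): "position" ([column, row] in pixels, amid what is visible of it).
- spotter.trace(picture, query): "pixels" (400x640 bool, what is visible of it) and "position" ([column, row] in pixels, amid what is visible of it).
The state is a dict: "time": time; "joints": joint angles; "dq": joint speeds; "joint_torque": joint torques, N m; "ee_pos": TCP position; "orientation": TCP orientation; "ft_force": force on the tool from outside, world axes, zero at the start; "wrist_torque": the same for the moment, N m; "opening": finger opening in m; "grip_force": force on a finger pad.
Only numpy, scipy, OpenCV 4.12 (cv2) and the standard library are available. Lean on these libraries where they do the work, as an engineer would, in place of code of your own. Each camera call takes 0.05 s, during which the arm holds its last target. There are 200 camera calls.

TASK

Clamp the specimen jar firmly between the two jaws of the ratchet vise so that its cap can be unscrewed later. The vise is still set to loosen: flip the small direction lever on the handle fully over to tighten, then swing the handle back and forth by its knob until the jar is held firmly, but without crushing the glass, and let go. Move the jaw only with the handle: do not push the jaw or the jar, and leave the other things where they are.

Things in the scene. Friction and masses are not known exactly. Their poses are not given: they have to be found in the camera images.
- vise: Bench vise fixed to the table, grey base plate 135 x 360 mm, 12 mm thick. Origin on the table under the vertical ratchet axis. In its axes the handle points to -x (to the robot); jar bed and jaws lie to +y (plate y -85 to +275 mm). Steel housing on the axis, 88 mm across, top at 58 mm. The jaw goes 25 mm to +y per rad the ratchet wheel turns counter-clockwise seen from above.
- handle (a joint): Handle angle about the ratchet axis, rad: 0 = out to the vise's -x, positive = counter-clockwise from above (knob goes to the vise's -y). Stops at -0.65 and +0.65. With the lever at tighten, positive swings close the jaw and negative swings only click back (18 teeth of 0.35 rad: up to 0.4 rad of the next stroke is lost before it bites). Stays where left.
- knob_mid (a point): Middle of the round black upright knob at the handle's end: 26 mm across, 56 to 102 mm above the table, this point at 80 mm, 160 mm from the ratchet axis; flat bar below, 24 mm wide, top at 58 mm. While moving it takes 1.5 N backwards, 5 N forwards with the jaw free, 7 to 10 N for a firm hold, over 14 N crushes the glass. Standing still friction carries 5 N of it. A loose straddle is enough.
- selector (a joint): Direction lever on top of the handle, rad: 0 = loosen (stub on the handle's side towards the vise's -y), 1 = tighten (stub on the +y, jar side). Pivot on the handle's centre line, 30 mm from the ratchet axis; it points outwards, at -0.5 to +0.5 rad from the handle's line. Stays where left; half-way neither direction bites. The stub yields to about 1.5 N sideways; the handle stays nearly still.
- stub_mid (a point): Middle of the lever's upright steel stub: round, 11 mm across, from 60 to 86 mm above the table, this point at 74 mm, 34 mm from the lever's pivot. It moves about 33 mm from one end to the other.
- jaw: Moving aluminium jaw, shallow V face towards +y, 76 mm wide, 14 to 61 mm above the table, springy on its rack (about 6 N per mm once the jar is pinched). Origin: deepest point of the V, 12 mm above the table. Starts 75 mm from the ratchet axis along the vise's y and 25 mm along its x.
- fence: The fixed jaw opposite, facing -y, same shape; set and locked anywhere from 197 to 222 mm along the vise's y. Origin: deepest point of its V.
- jar: Loose glass specimen jar with a paper band, 60 mm across, 75 mm high plus a 16 mm white cap, upright on the bed between the jaws. Origin: centre of its underside. It slides as the jaw pushes it, and is held when it touches both V faces: the jaw's origin is then about 60 mm from the fence's.
- jar_tall: Bystander: tall jar with black cap, 54 mm across, 101 mm high. Origin: centre of its underside.
- jar_short: Bystander: short jar with metal cap, 60 mm across, 61 mm high. Origin: centre of its underside.
- cap: Bystander: loose white jar cap, 58 mm across, 15 mm high.
- dishes: Bystander: stack of three clear dishes, 90 mm across, 41 mm high.
- marker: Bystander: marker pen, 135 mm long, 15 mm thick.
- tape: Bystander: cardboard ring of tape, 90 mm across, 22 mm high.

How it is judged:
On the way, in this order (a step that is already met when the one before it is completed fails the run):
1. the direction lever is flipped over to tighten (value of joint selector above 0.85 rad), for 0.2 s.
2. the jar is pinched between the two jaws (contact force between each of jaw, fence and jar above 5 N), for 0.3 s.
At the end, for the whole second after the job is handed in: The lever is at tighten (above 0.85 rad), the jar stands upright on the bed (within 0.1 rad, lifted less than 8 mm) at rest and both jaws press it with more than 5 N (all of step 2 and value of joint selector above 0.85 rad and angle between jar's own z axis and vertical below 0.1 rad and linear speed of jar below 0.02 m/s and z of jar in the frame of vise below 0.02 m); the robot touches nothing.
It fails at once if the jar is crushed: squeezed by the jaws with more than 70 N (contact force between any of jaw, fence and jar above 70 N).
It fails at once if the robot pushes the jaw or the jar itself (more than 3 N) (contact force between any of the arm, the fingers and jaw above 3 N or contact force between any of the arm, the fingers and jar above 3 N).
It fails at once if another thing is moved by more than 20 mm (distance of any of jar_tall, jar_short, cap, dishes, marker, tape from where it was at the start of the episode above 0.02 m).
It also fails if it takes over 72 s, if anything falls off the work surface, if the arm or the gripper's body presses on something with over 40 N, if the wrist force passes 120 N, or if a joint passes its speed limit or range.

## Working session

There is one attempt and no reset: what is moved stays moved. The work goes in short steps, each a Python script; the robot and the scene stay as the last script left them, time stands still between calls to the robot, and variables do not carry over. Pictures are saved under pics/ and viewed, at most 13 in all, crops included, and the job is handed in when it is done.

```bash
mkdir -p pics; cat > h.py <<'E'
import numpy as np, cv2
from cell import arm, get_state, grab_frame, spotter
def save(f,n): cv2.imwrite('pics/'+n+'.png', f['image'][:,:,::-1])
def ray(f,px,z):
    K=f['mtx'];T=np.array(f['world_from_camera']);d=T[:3,:3]@np.linalg.solve(np.array(K),[px[0],px[1],1.]);o=T[:3,3]
    return o+d*(z-o[2])/d[2]
def proj(f,p):
    T=np.linalg.inv(np.array(f['world_from_camera']));c=T[:3,:3]@np.array(p)+T[:3,3];u=np.array(f['mtx'])@c;return u[:2]/u[2]
E
python3 - <<'E'
from h import *
for c in ("top","scene"):
    f=grab_frame(c);save(f,c+'0');print(c,np.array(f['world_from_camera']).round(2).tolist())
    for q,z in (("knob_mid",.08),("stub_mid",.074),("jaw",.061),("fence",.061),("jar",.08),("vise",.012),("handle",.058),("jar_tall",.1),("jar_short",.06),("dishes",.04),("tape",.02),("marker",.01)):
        for r in spotter.search_frame(f,q)[:2]: print(q,round(r['score'],2),np.round(r['position']),ray(f,r['position'],z).round(3))
print(get_state()['time'],arm.hold_point_z)
E
```

```text
top [[0.01, -0.98, 0.2, 0.27], [-1.0, -0.01, 0.0, 0.02], [-0.0, -0.2, -0.98, 1.52], [0.0, 0.0, 0.0, 1.0]]
knob_mid 0.63 [341. 177.] [ 0.613 -0.039  0.08 ]
stub_mid 0.64 [342. 182.] [ 0.598 -0.044  0.074]
jaw 0.7 [318. 161.] [0.668 0.03  0.061]
jaw 0.44 [297. 161.] [0.665 0.095 0.061]
fence 0.56 [279. 160.] [0.668 0.151 0.061]
fence 0.17 [227. 237.] [0.429 0.298 0.061]
jar 0.66 [296. 161.] [0.661 0.096 0.08 ]
vise 0.98 [324. 174.] [0.638 0.011 0.012]
vise 0.57 [341. 178.] [ 0.625 -0.043  0.012]
handle 0.8 [342. 176.] [ 0.619 -0.045  0.058]
jar_tall 0.91 [189. 233.] [0.434 0.402 0.1  ]
jar_short 0.8 [225. 239.] [0.423 0.304 0.06 ]
dishes 0.58 [206. 201.] [0.542 0.373 0.04 ]
dishes 0.35 [227. 238.] [0.429 0.302 0.04 ]
tape 0.56 [430. 231.] [ 0.46  -0.317  0.02 ]
tape 0.44 [188. 235.] [0.437 0.428 0.02 ]
marker 0.51 [405. 255.] [ 0.387 -0.239  0.01 ]
scene [[0.67, 0.51, -0.53, 1.21], [0.74, -0.46, 0.5, -0.57], [0.01, -0.73, -0.68, 0.94], [0.0, 0.0, 0.0, 1.0]]
knob_mid 0.61 [317. 241.] [ 0.625 -0.072  0.08 ]
stub_mid 0.17 [402. 219.] [0.708 0.138 0.074]
jaw 0.8 [355. 244.] [ 0.68  -0.001  0.061]
fence 0.67 [401. 220.] [0.7   0.143 0.061]
jar 0.89 [377. 225.] [0.683 0.071 0.08 ]
vise 0.77 [340. 251.] [ 0.641 -0.011  0.012]
vise 0.56 [197. 249.] [ 0.397 -0.274  0.012]
handle 0.57 [318. 242.] [ 0.613 -0.061  0.058]
jar_tall 0.79 [397. 135.] [0.479 0.367 0.1  ]
jar_short 0.63 [367. 157.] [0.461 0.266 0.06 ]
jar_short 0.4 [319. 242.] [ 0.615 -0.059  0.06 ]
dishes 0.58 [410. 167.] [0.561 0.345 0.04 ]
tape 0.88 [188. 276.] [ 0.462 -0.336  0.02 ]
marker 0.84 [195. 251.] [ 0.397 -0.281  0.01 ]
1.3 0.0187
```

```bash
python3 - <<'E'
from h import *
R=np.array([[1,0,0],[0,-1,0],[0,0,-1.]])
R=np.array([[0,1,0],[1,0,0],[0,0,-1.]])
print(get_state()['orientation'])
f=grab_frame("top");im=f['image'][120:240,250:400];cv2.imwrite('pics/topcrop.png',cv2.resize(im,None,fx=5,fy=5,interpolation=cv2.INTER_CUBIC)[:,:,::-1])
w=grab_frame("wrist");T=np.array(w['world_from_camera']);s=get_state();Rt=np.array(s['orientation'])
print('cam in tool',(Rt.T@(T[:3,3]-s['ee_pos'])).round(3),(Rt.T@T[:3,:3]).round(2).tolist(),w['mtx'])
E
```

```text
[[-9.35275265e-01  3.53921148e-01  3.63457651e-06]
 [ 3.53921147e-01  9.35275262e-01 -7.01453047e-05]
 [-2.82252363e-05 -6.43188149e-05 -9.99999998e-01]]
cam in tool [ 0.065  0.001 -0.143] [[-0.0, -0.96, -0.26], [1.0, -0.0, 0.0], [-0.0, -0.26, 0.96]] [[316.59206295   0.         319.79435513]
 [  0.         316.59206295 200.38739767]
 [  0.           0.           1.        ]]
```

View pics/topcrop.png

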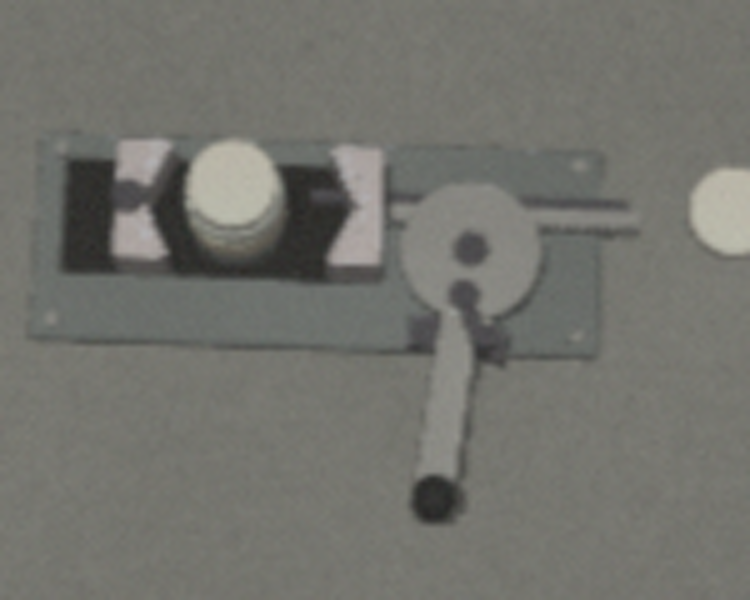

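View pics/scene0.png

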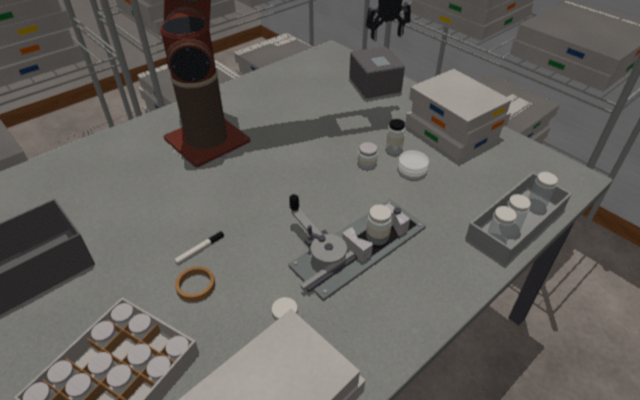

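The top crop shows the ratchet axis at full-image px (344,169.6), the knob at (337,219.6), and the plate corners. The lever pivot is at about (342.6,179). The lever is dark and points right, towards -y.

```bash
python3 - <<'E'
from h import *
f=grab_frame("top")
g=lambda c,z: ray(f,(250+c[0]/5-.4,120+c[1]/5-.4),z)
c=[g(p,.012)[:2] for p in ((40,137),(603,150),(597,356),(30,340))]
print('corners',np.round(c,3).tolist(),[np.linalg.norm(c[i]-c[(i+1)%4]).round(3) for i in range(4)])
ey=(c[0]-c[1]+c[3]-c[2]);ey/=np.linalg.norm(ey);ex=np.array([ey[1],-ey[0]])
ax=g((471,248),.06)[:2];kn=g((436,498),.102)[:2];pv=g((463,295),.064)[:2]
yaw=np.arctan2(-ey[0],ey[1]);d=kn-ax
print('axis',ax,'center-based axis',np.mean(c,0)-.095*ey,'yaw',yaw,'knob',kn,np.linalg.norm(d),'pivot',pv,np.linalg.norm(pv-ax))
print('handle angle',np.arctan2(-(d@ey),-(d@ex)))
for n,p,z in (('jaw',(352,205),.061),('fence',(150,205),.061),('cap',(233,180),.091)):
    v=g(p,z)[:2]-ax;print(n,v@ex,v@ey)
# look from above the lever with the wrist camera
Rt=np.array([[-1,0,0],[0,1,0],[0,0,-1.]])
tgt=np.array([ax[0]-.09,ax[1],.06])
for dx in (0.03,):
    p=np.array([tgt[0]-0.0,tgt[1],.26])
    # camera 65mm toward -x, tilted back to +x? aim
    arm.move_pose(p,Rt)
w=grab_frame("wrist");save(w,'w1');print(get_state()['ee_pos'],proj(w,tgt),proj(w,[*ax,.06]),proj(w,[*kn,.1]))
for q,z in (("knob_mid",.08),("stub_mid",.074)):
    for r in spotter.search_frame(w,q)[:3]: print(q,round(r['score'],2),np.round(r['position']),ray(w,r['position'],z).round(3))
E
```

```text
corners [[0.724, 0.224], [0.72, -0.136], [0.585, -0.131], [0.591, 0.226]] [np.float64(0.361), np.float64(0.135), np.float64(0.357), np.float64(0.133)]
axis [ 0.64171811 -0.04936203] center-based axis [ 0.65350229 -0.04924804] yaw -0.015268606675255909 knob [ 0.48016398 -0.02692494] 0.16310475441730318 pivot [ 0.61107712 -0.04430443] 0.031055594726771062
handle angle -0.12273141199145984
jaw 0.025116050923326614 0.07377390474753566
fence 0.021831690320129774 0.19819816844092247
cap 0.030644742589928834 0.14600263215559908
[ 0.55179567 -0.04858742  0.25996577] [319.23114197 174.64616433] [319.23062745 250.23505474] [343.61785595 105.84119696]
knob_mid 0.82 [328. 222.] [ 0.6   -0.039  0.08 ]
stub_mid 0.76 [317. 217.] [ 0.596 -0.051  0.074]
stub_mid 0.74 [ 59. 112.] [ 0.486 -0.31   0.074]
stub_mid 0.34 [632. 166.] [0.54  0.278 0.074]
```

View pics/w1.png

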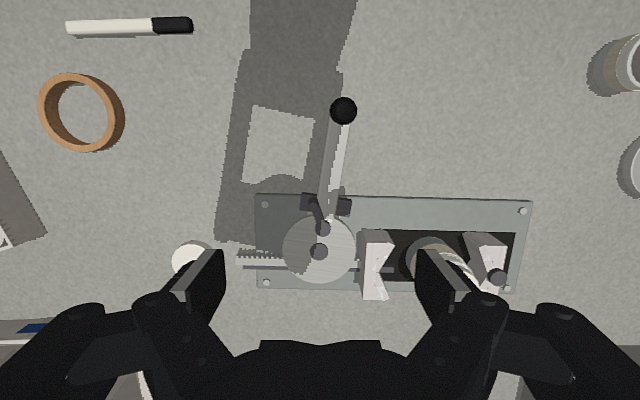

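Wrist view: the knob is at (343,110) and the axis at (319,251), which agrees with the projection. The lever is at about (312,205), and there is a second dark feature at (344,207). I'll zoom in on it.

```bash
cat >> h.py <<'E'
AX=np.array([.6417,-.0494]);YAW=-.0153
def rad(th): a=YAW+np.pi+th; return np.array([np.cos(a),np.sin(a)])
def knob(th): return AX+.16*rad(th)
def stub(th,a): return AX+.03*rad(th)+.034*rad(th+a)  # a=+.5 loosen(-y), -.5 tighten
E
python3 - <<'E'
from h import *
w=grab_frame("wrist");im=cv2.resize(w['image'][90:270,230:410],None,fx=3.3,fy=3.3,interpolation=cv2.INTER_CUBIC)[:,:,::-1].copy()
th=-.123
for p,z in ((knob(th),.102),(stub(th,.5),.086),(stub(th,-.5),.086),(stub(th,.5),.06),(AX+.03*rad(th),.06)):
    u=proj(w,[*p,z]);print(u,p);cv2.circle(im,tuple(int(v) for v in ((u-[230,90]+.5)*3.3)),3,(0,0,255),-1)
cv2.imwrite('pics/w1c.png',im)
E
```

```text
[343.37056647 109.29585905] [ 0.48322771 -0.02734247]
[311.69333072 206.15919657] [ 0.58018636 -0.05729562]
[342.54735498 210.29229833] [ 0.58468071 -0.02500596]
[312.25970091 199.65399918] [ 0.58018636 -0.05729562]
[322.885874   226.36681544] [ 0.61198645 -0.04526421]
```

View pics/w1c.png

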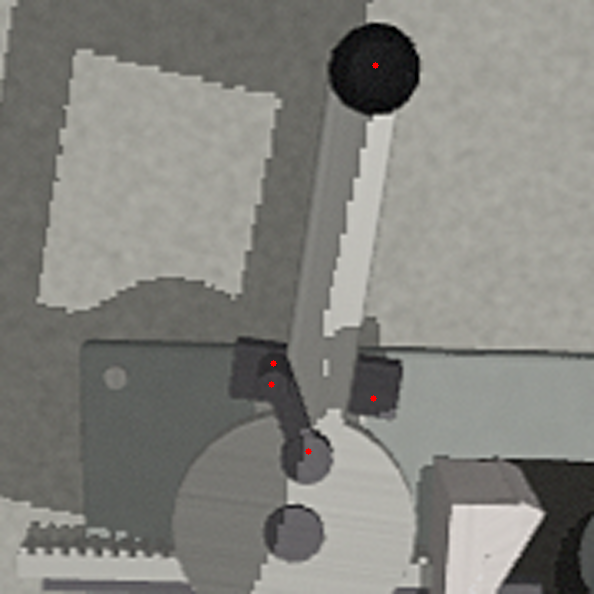

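The handle and lever geometry matches the model. Next I flip the lever with closed fingers.

```bash
cat >> h.py <<'E'
def tan(th): r=rad(th); return np.array([r[1],-r[0]])   # towards -th (jar side)
def ori(th):
    t=tan(th); y=np.array([*t,0]); z=np.array([0,0,-1.]); return np.column_stack([np.cross(y,z),y,z])
E
python3 - <<'E'
from h import *
th=-.123; O=ori(th); r,t=rad(th),tan(th)
P=lambda s,z: np.array([*(AX+.0615*r+s*t),z])   # s: stub loosen=-.0163, tighten=+.0163
arm.move_gripper(0.0)
arm.move_pose(P(-.052,.15),O); arm.movel(P(-.052,.068),velocity=.12)
f0=np.array(get_state()['ft_force'])
hit=arm.movel(P(.012,.068),velocity=.04,stop_force=6)
s=get_state();d=np.array(s['ee_pos'])[:2]-AX;print(hit,d@t,(np.array(s['ft_force'])-f0).round(2),s['time'])
w=grab_frame("wrist");save(w,'w2')
for x in spotter.search_frame(w,"stub_mid")[:2]: 
    p=ray(w,x['position'],.074)[:2];print(x['score'],p,(p-AX)@t,(p-AX)@r)
E
```

```text
True -0.0011352832506468544 [-0.57 -0.15 -0.94] 7.4917
0.71 [ 0.58750523 -0.02146642] 0.020195596061231672 0.057528219773615254
```

View pics/w2.png

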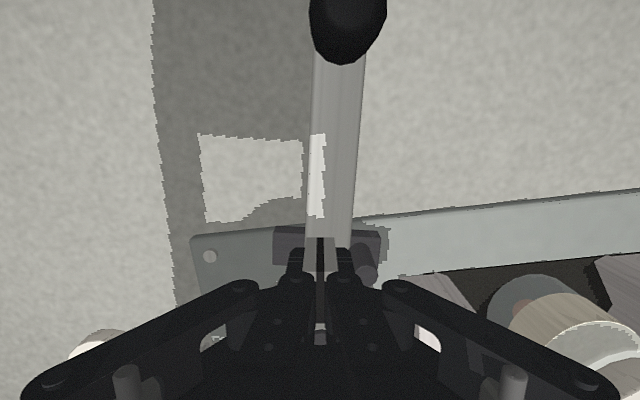

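The stub is now at (365,275) on the jar side, and the force rose at the end stop. I'll push once more to be sure, back off, and check from above.

```bash
python3 - <<'E'
from h import *
th=-.123; O=ori(th); r,t=rad(th),tan(th)
P=lambda s,z: np.array([*(AX+.0615*r+s*t),z])
hit=arm.movel(P(.006,.068),velocity=.03,stop_force=6)
d=np.array(get_state()['ee_pos'])[:2]-AX;print(hit,d@t)
arm.movel(P(-.02,.068),velocity=.1);arm.movel(P(-.02,.2),velocity=.25)
arm.move_gripper(.045)
arm.move_pose(np.array([.56,-.049,.24]),ori(0))
w=grab_frame("wrist")
im=cv2.resize(w['image'][60:300,200:440],None,fx=2.5,fy=2.5,interpolation=cv2.INTER_CUBIC)[:,:,::-1].copy()
for p,z in ((knob(th),.102),(stub(th,-.5),.086)):
    u=proj(w,[*p,z]);cv2.circle(im,tuple(int(v) for v in ((u-[200,60]+.5)*2.5)),3,(0,0,255),-1)
cv2.imwrite('pics/w3.png',im);print(get_state()['time'])
E
```

```text
False 0.005909648133598297
9.95
```

View pics/w3.png

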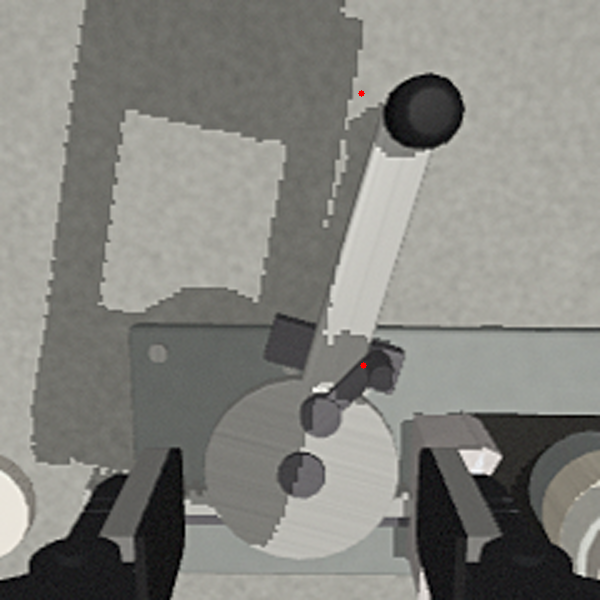

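The lever is fully over to tighten, and the handle has clicked back, with the knob at px (370,104). Now I straddle the knob and swing.

```bash
cat >> h.py <<'E'
import time
def go(th,z,v=.12,stop=None): return arm.movel(np.array([*knob(th),z]),ori(th),velocity=v,stop_force=stop)
def ft(th,f0): return float((np.array(get_state()['ft_force'])-f0)[:2]@tan(th))  # + when closing
def cur(): 
    d=np.array(get_state()['ee_pos'])[:2]-AX; return float(np.arctan2(d[1],d[0])-YAW-np.pi+2*np.pi+np.pi)%(2*np.pi)-np.pi
def forward(f0,F=8.0,end=.6,step=.15,v=.07):
    th=cur()
    while th<end-.01:
        n=min(end,th+step); f=ft(th,f0)
        if f>F-.5: return True
        hit=go(n,Z,v,max(1.5,F-f)); th=cur(); print('th %.3f hit %s F %.2f t %.1f'%(th,hit,ft(th,f0),get_state()['time']))
        if hit: step=.04; v=.03
    return False
def back(end=-.6):
    th=cur()
    while th>end+.01:
        th=max(end,th-.2); go(th,Z,.15)
Z=.064
E
python3 - <<'E'
from h import *
w=grab_frame("wrist");k=ray(w,(370-.1,103.5),.102)[:2]-AX
th=np.arctan2(k[1],k[0])-YAW-np.pi; th=(th+np.pi)%(2*np.pi)-np.pi
print('th',th,np.linalg.norm(k))
arm.move_pose(np.array([*knob(th),.15]),ori(th))
f0=np.array(get_state()['ft_force']);np.save('f0.npy',f0)
print('down hit',go(th,Z,.08,8),cur(),get_state()['ee_pos'][2])
print(forward(f0,F=8))
E
```

```text
th -0.26389172305940756 0.15968389991421394
down hit False -0.2643140306840017 0.06461169108587553
th -0.114 hit False F 0.00 t 12.3
th 0.034 hit False F 1.24 t 12.8
th 0.070 hit True F -0.39 t 13.0
th 0.106 hit False F 3.47 t 13.4
th 0.144 hit False F 2.06 t 13.7
th 0.184 hit False F 2.75 t 14.1
th 0.225 hit False F 3.25 t 14.4
th 0.266 hit False F 2.08 t 14.8
th 0.307 hit False F 1.60 t 15.2
th 0.349 hit False F 2.30 t 15.6
th 0.390 hit False F 1.43 t 15.9
th 0.432 hit False F 1.60 t 16.3
th 0.473 hit False F 1.34 t 16.7
th 0.514 hit False F 1.31 t 17.0
th 0.556 hit False F 1.91 t 17.4
th 0.597 hit False F 1.84 t 17.8
False
```

```bash
python3 - <<'E'
from h import *
f0=np.load('f0.npy')
back();print(cur(),get_state()['time'])
print(forward(f0,F=8.5,step=.12,v=.06))
f=grab_frame("top");im=f['image'][120:240,250:400];cv2.imwrite('pics/t2.png',cv2.resize(im,None,fx=4,fy=4,interpolation=cv2.INTER_CUBIC)[:,:,::-1])
E
```

```text
-0.5946208289570141 19.9667
th -0.470 hit False F 0.24 t 20.4
th -0.351 hit False F 1.32 t 20.9
th -0.232 hit False F 0.60 t 21.4
th -0.113 hit False F 1.99 t 21.9
th 0.006 hit False F 0.53 t 22.3
th 0.126 hit False F 2.10 t 22.8
th 0.245 hit False F 1.34 t 23.3
th 0.364 hit False F 2.52 t 23.7
th 0.380 hit True F -0.41 t 23.9
th 0.415 hit False F 4.88 t 24.4
th 0.454 hit False F 3.79 t 24.7
th 0.494 hit False F 2.54 t 25.0
th 0.536 hit False F 2.13 t 25.4
th 0.579 hit False F 2.29 t 25.8
th 0.601 hit False F 2.50 t 26.1
False
```

View pics/t2.png

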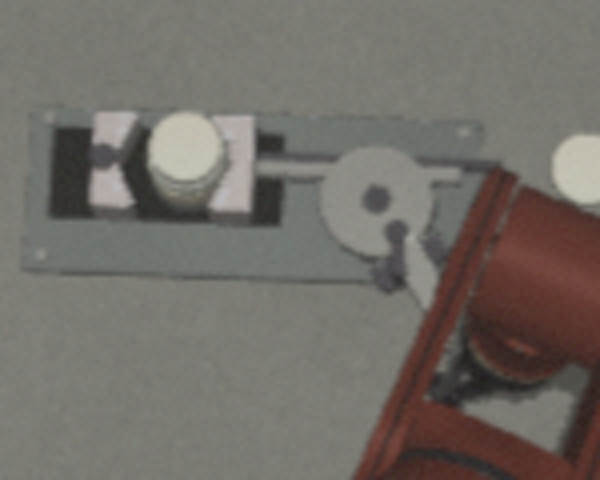

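The jaw has moved about 41 mm and is now against the jar, with roughly 0.9 rad of wheel turn left. Next stroke I go carefully and stop at every hit.

```bash
python3 - <<'E'
from h import *
f0=np.load('f0.npy')
back();print(cur(),get_state()['time'])
th=cur();hits=0
while th<.6:
    step,v=(.1,.05) if th<.1 else (.04,.03)
    hit=go(min(th+step,.61),Z,v,8.5 if th<.1 else max(2,8.5-ft(th,f0))); th=cur(); a=ft(th,f0)
    if hit: arm.pause(.15); hits+=1
    print('th %.3f hit %s F %.2f %.2f t %.1f'%(th,hit,a,ft(th,f0),get_state()['time']))
    if hit and th>.1: break
E
```

```text
-0.5933754175936876 28.3
th -0.489 hit False F 0.28 0.28 t 28.8
th -0.391 hit False F 2.87 2.87 t 29.3
th -0.291 hit False F 1.23 1.23 t 29.7
th -0.191 hit False F 1.36 1.36 t 30.2
th -0.092 hit False F 1.30 1.30 t 30.7
th 0.008 hit False F 1.66 1.66 t 31.1
th 0.108 hit False F 1.93 1.93 t 31.6
th 0.147 hit False F 2.96 2.96 t 32.0
th 0.187 hit False F 2.42 2.42 t 32.3
th 0.227 hit False F 2.94 2.94 t 32.7
th 0.268 hit False F 2.05 2.05 t 33.0
th 0.308 hit False F 2.05 2.05 t 33.4
th 0.349 hit False F 1.66 1.66 t 33.8
th 0.389 hit False F 3.26 3.26 t 34.1
th 0.429 hit False F 2.55 2.55 t 34.5
th 0.470 hit False F 2.99 2.99 t 34.9
th 0.511 hit False F 2.72 2.72 t 35.2
th 0.551 hit False F 3.55 3.55 t 35.6
th 0.590 hit False F 4.61 4.61 t 36.0
th 0.608 hit False F 4.23 4.23 t 36.2
```

Force is rising at the end of the stroke, so the pinch is probably just beginning. One more careful stroke.

```bash
python3 - <<'E'
from h import *
f0=np.load('f0.npy')
f=grab_frame("top");cv2.imwrite('pics/t3.png',cv2.resize(f['image'][120:240,250:400],None,fx=4,fy=4,interpolation=cv2.INTER_CUBIC)[:,:,::-1])
back(-.3);print(cur(),get_state()['time'])
th=cur()
while th<.58:
    hit=go(th+.03,Z,.03,max(1.5,8.5-ft(th,f0))); th=cur(); a=ft(th,f0)
    if hit: arm.pause(.15)
    print('th %.3f hit %s F %.2f %.2f t %.1f'%(th,hit,a,ft(th,f0),get_state()['time']))
    if hit: break
E
```

```text
-0.2952257142960377 38.0083
th -0.261 hit False F -0.91 -0.91 t 38.3
th -0.230 hit False F -0.58 -0.58 t 38.7
th -0.200 hit False F -0.00 -0.00 t 39.0
th -0.171 hit False F 0.43 0.43 t 39.3
th -0.141 hit False F -0.61 -0.61 t 39.6
th -0.111 hit False F 0.49 0.49 t 39.9
th -0.084 hit False F 3.74 3.74 t 40.2
th -0.057 hit False F 3.62 3.62 t 40.5
th -0.030 hit False F 5.25 5.25 t 40.8
th -0.004 hit False F 5.42 5.42 t 41.1
th 0.021 hit False F 5.73 5.73 t 41.4
th 0.046 hit False F 6.46 6.46 t 41.7
th 0.061 hit True F 4.96 5.04 t 42.0
```

View pics/t3.png

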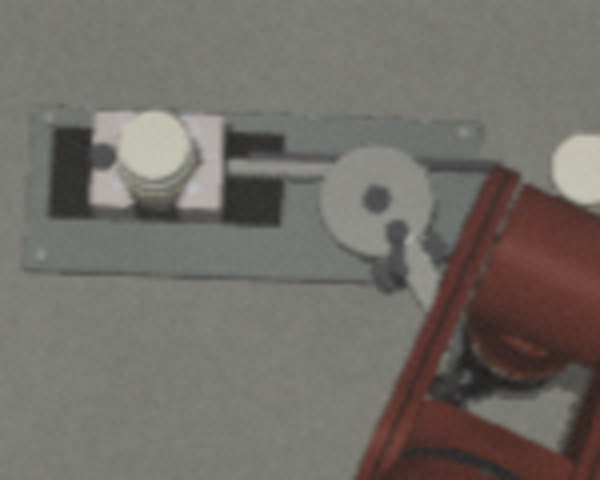

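The jar was seated in both Vs, and the last stroke reached the 8.5 N stop with 5 N left at rest, which is a firm hold. Releasing.

```bash
python3 - <<'E'
from h import *
f0=np.load('f0.npy');th=cur()
go(th-.03,Z,.03);print('F',ft(th,f0))
arm.move_gripper(.06);print('F',ft(th,f0))
p=np.array(get_state()['ee_pos']);arm.movel(p+[0,0,.2],velocity=.15);arm.movel(p+[-.07,0,.2],velocity=.15)
w=grab_frame("wrist");im=w['image'].copy()[:,:,::-1].copy()
for q,z in ((knob(th),.102),(stub(th,-.5),.086)):
    u=proj(w,[*q,z]);cv2.circle(im,(int(u[0]),int(u[1])),2,(0,0,255),-1)
cv2.imwrite('pics/w5.png',im);print(get_state()['time'],get_state()['ft_force']-f0)
E
```

```text
F 3.695583041398951
F 0.11341847261353273
44.8 [ 0.10166042  0.05611728 -0.12633655]
```

View pics/w5.png

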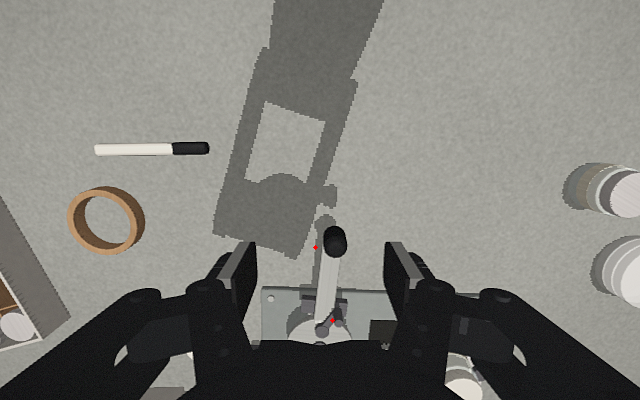

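```bash
python3 - <<'E'
from h import *
arm.move_pose(np.array([.5,-.049,.28]),ori(0))
w=grab_frame("wrist");im=w['image']
m=(im.max(2)<45).astype(np.uint8);u0=proj(w,[*knob(0),.102]);n,l,s,c=cv2.connectedComponentsWithStats(m)
i=min(range(1,n),key=lambda i:np.linalg.norm(c[i]-u0)+(1e3 if s[i,4]<100 else 0));print(u0,c[i],s[i])
k=ray(w,c[i],.095)[:2]-AX;print('th',(np.arctan2(k[1],k[0])-YAW)%(2*np.pi)-np.pi,np.linalg.norm(k))
f=grab_frame("top");cv2.imwrite('pics/t4.png',cv2.resize(f['image'][120:240,250:400],None,fx=5,fy=5,interpolation=cv2.INTER_CUBIC)[:,:,::-1])
E
```

```text
[321.40340051 160.58162537] [332.42105263 159.53036437] [321 147  24  26 494]
th -0.07136782497792016 0.16052006794321014
```

View pics/t4.png

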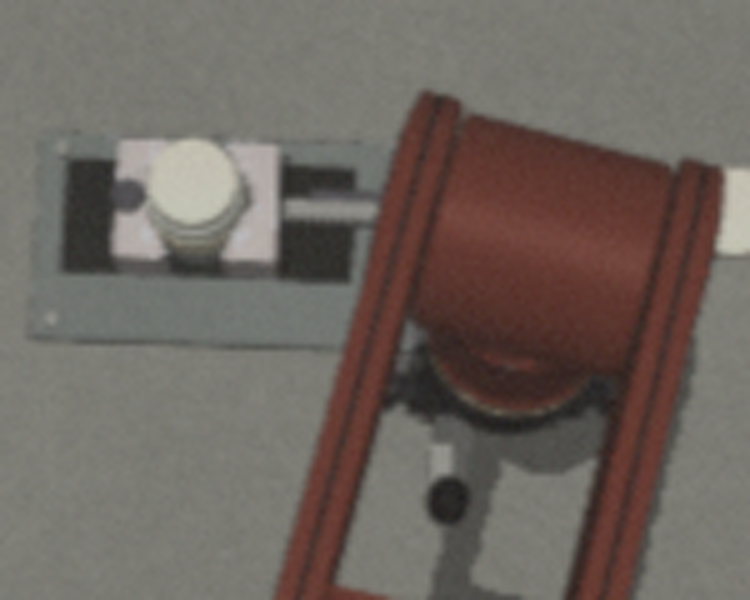

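The handle rests at about -0.07 rad. I'll check that it isn't creeping, then probe the knob briefly to confirm the hold. There is time for both.

```bash
python3 - <<'E'
from h import *
def look():
    w=grab_frame("wrist");m=(w['image'].max(2)<45).astype(np.uint8);n,l,s,c=cv2.connectedComponentsWithStats(m);u0=proj(w,[*knob(-.05),.102])
    i=min(range(1,n),key=lambda i:np.linalg.norm(c[i]-u0)+(1e3 if s[i,4]<100 else 0))
    k=ray(w,c[i],.095)[:2]-AX;return (np.arctan2(k[1],k[0])-YAW)%(2*np.pi)-np.pi
th0=look();arm.pause(1);print('creep',th0,look(),get_state()['time'])
th=th0;arm.move_gripper(.045);arm.move_pose(np.array([*knob(th),.15]),ori(th));f0=np.array(get_state()['ft_force'])
print('down',go(th,Z,.1,8))
while th<th0+.2:
    hit=go(cur()+.02,Z,.03,max(1.5,8.5-ft(th,f0)));th=cur();print('th %.3f hit %s F %.2f t %.1f'%(th,hit,ft(th,f0),get_state()['time']))
    if hit: break
E
```

```text
creep -0.07065620078136892 -0.07080022069684144 46.45
down False
th -0.049 hit False F 1.37 t 48.6
th -0.029 hit False F 2.01 t 48.9
th -0.009 hit False F 1.34 t 49.1
th 0.007 hit False F 4.97 t 49.4
th 0.023 hit False F 6.40 t 49.6
th 0.037 hit False F 8.50 t 49.9
th 0.049 hit False F 9.63 t 50.1
th 0.061 hit False F 8.93 t 50.4
th 0.073 hit False F 9.51 t 50.6
th 0.084 hit False F 10.47 t 50.9
th 0.094 hit False F 9.80 t 51.1
th 0.105 hit False F 10.86 t 51.4
th 0.114 hit False F 11.65 t 51.6
th 0.124 hit False F 10.75 t 51.9
th 0.133 hit False F 11.90 t 52.1
```

There is no creep. The knob resists at once with 8 N or more, so the jar is held firmly. The probe climbed to about 12 N, still under the 14 N crush limit. I'll ease off, release, retreat and check.

```bash
python3 - <<'E'
from h import *
f0=np.load('f0.npy');th=cur()
for d in (.03,.06): go(th-d,Z,.03);print('F',ft(th,f0),cur())
arm.move_gripper(.06);print('F',ft(th,f0))
p=np.array(get_state()['ee_pos']);arm.movel(p+[0,0,.2],velocity=.18);arm.move_pose(np.array([.42,-.1,.3]),ori(0))
f=grab_frame("top");cv2.imwrite('pics/t5.png',cv2.resize(f['image'][120:240,250:400],None,fx=5,fy=5,interpolation=cv2.INTER_CUBIC)[:,:,::-1]);print(get_state()['time'])
E
```

```text
F 5.224731706295078 0.09898951791158339
F 4.827995730972685 0.07184920352137425
F 0.17427191639427234
54.8417
```

View pics/t5.png

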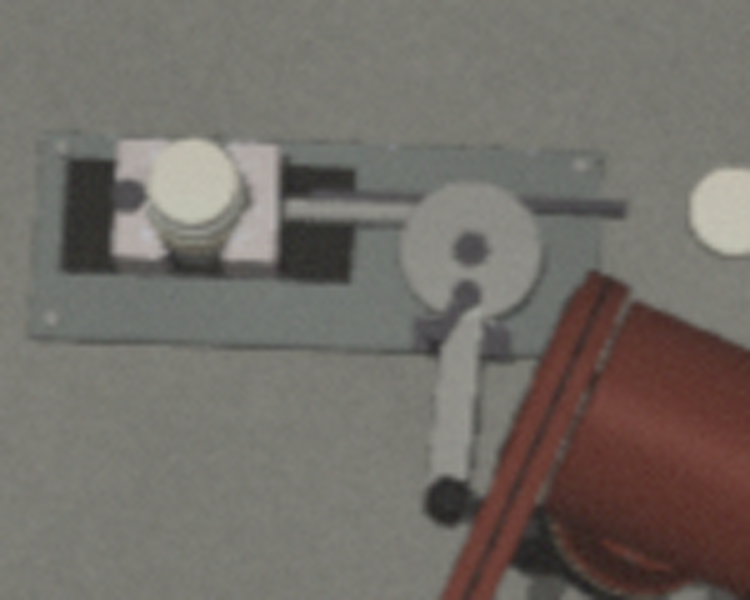

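The picture shows the jar upright between both jaws (crop (195,190)), the lever on the jar side, and the robot clear of everything.

```bash
python3 -c "
from h import *
arm.pause(.5);print(arm.close_job())"
```

```text
the job is handed in; nothing more can be done
None
```

I handed the job in at about 55 s: the lever is at tighten, the jar stands upright between both jaws, and the robot is clear of everything; a last check push on the knob read up to about 12 N (above the 7–10 N target, under the 14 N crush limit), then the handle eased back and was let go, and no verdict was shown.

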